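Weigh two lidded pails on a hand scale and set the full one on the board

TASK

Two closed pails look alike, but one is full (over 500 g) and one part-used (under 500 g): take the spring hand scale by its cross handle, hook it under a pail's handle and lift gently until the pail hangs just clear of the worktop, a finger's breadth or two, and hold it still for a good second to read its weight. Carry the full pail, still on the scale, to the chopping board and set it down gently, upright and wholly on the board; leave the part-used one standing where it was. Unhook the scale and hang it back on its stand, without knocking anything over or aside, touching the pails with the gripper or stretching the scale to the end of its 1 kg range.

Things in the scene. Friction and masses are not known exactly. Their poses are not given: they have to be found in the camera images.
- scale: spring hand scale, 160 g, used upright. Origin: centre of its black cross handle, a bar along its y axis, 124 long, 16 wide, 16 mm high, gripped across its middle from above. Below: neck (20 mm along y) to z = -26 mm, white case (22 x 42 mm in x, y) to z = -88 mm, then the sprung steel hook. Its x axis points away from the hook's open mouth
- hook_seat (a point): inside of the hook's bottom bend, where the pail wire lies under load; right below the handle, 128 mm under the scale's origin with no load. The hook is a J of 6 mm wire in the scale's x-z plane: lowest point 6 mm under the seat, back at x = +13 mm, tip at x = -13 mm (on the open -x side) reaching 12 mm above the seat
- hook_mouth (a point): mid height of the hook's mouth, right below the handle, 108 mm under the scale's origin with no load (20 mm above the seat). The pail wire's centre must come in from the scale's -x side within 4 mm of this height, until it is within 7 mm of this point in x; then raising the hook about 18 mm brings the wire into the seat
- scale_hook (a joint): stretch of the scale: how far the hook is pulled down out of the case, 0 with no load, 0.045 m at the end stop. Spring 220 N/m, damped, preload 0.14 N: about 0.0445 m per kg hung on it (500 g: 0.022 m, 1 kg: 0.044 m). Red pointers on the front and back of the case move with it
- pail_a: lidded steel food pail, one of two alike: 85 mm across, lid top 67 mm high, rigid arched wire handle over the lid. Origin: centre of its underside, z up. Either pail may be the full one (600 to 780 g in all), the other is part-used (270 to 430 g); it cannot be seen
- pail_b: lidded steel food pail, one of two alike: 85 mm across, lid top 67 mm high, rigid arched wire handle over the lid. Origin: centre of its underside, z up. Either pail may be the full one (600 to 780 g in all), the other is part-used (270 to 430 g); it cannot be seen
- pail_a_peak (a point): top of that pail's handle: centre of the 5 mm wire at its peak, 112 mm above the pail's origin, 45 mm over the lid. The arch lies in the pail's y-z plane (the wire runs along y at the peak), falls 7 mm at 22 mm to either side, then bends down to the pail's sides at y = +-45 mm
- pail_b_peak (a point): top of that pail's handle: centre of the 5 mm wire at its peak, 112 mm above the pail's origin, 45 mm over the lid. The arch lies in the pail's y-z plane (the wire runs along y at the peak), falls 7 mm at 22 mm to either side, then bends down to the pail's sides at y = +-45 mm
- board: wooden chopping board, fixed, 150 x 150 mm, 15 mm thick. Origin: centre of its underside on the worktop; z up, x and y along its sides
- stand: scale stand, fixed: round foot and a post (189 mm high with its knob) at x = +85 mm of its origin; a fork of two 8 mm wire prongs runs from the post towards -x at y = +47 and -47 mm and carries the scale's cross handle from below. Origin: on the worktop under the saddle; the hung scale's axes are like the stand's. Only when lifted 145 mm is its hook above the prongs
- saddle (a point): middle of the stand's saddle, 162 mm above the worktop: the height of the prongs' tops where each dips into a 26 mm long saddle; the prongs rise 7 mm at both ends of it (x = -19 and +20 mm). The hung scale's origin is 8 mm above this point, within 6 mm along y
- mug: bystander: cream stoneware mug, 93 mm high; origin at its underside
- tumbler: bystander: glass tumbler, 64 mm across, 86 mm high; origin at its underside
- salt: bystander: salt shaker, 44 mm across, 90 mm high; origin at its underside

How it is judged:
On the way, in this order (a step that is already met when the one before it is completed fails the run):
1. the full pail (the scale stretched by over 500 g) hangs still from the scale's hook, just clear of the worktop (4 to 40 mm), for 0.8 s (((height (world z) of pail_a between 0.004 and 0.04 m and linear speed of pail_a below 0.06 m/s and velocity of joint scale_hook between -0.03 and 0.03 m/s and value of joint scale_hook above 0.022 m and contact force between scale and pail_a above 5 N and horizontal distance between pail_a and board above 0.06 m) or (height (world z) of pail_b between 0.004 and 0.04 m and linear speed of pail_b below 0.06 m/s and velocity of joint scale_hook between -0.03 and 0.03 m/s and value of joint scale_hook above 0.022 m and contact force between scale and pail_b above 5 N and horizontal distance between pail_b and board above 0.06 m))), for 0.8 s.
2. the full pail stands upright and wholly on the board, bearing on it with its whole weight (over 5 N), the scale relieved (((x of pail_a in the frame of board between -0.035 and 0.035 m and y of pail_a in the frame of board between -0.035 and 0.035 m and height (world z) of pail_a between 0.012 and 0.018 m and angle between pail_a's own z axis and vertical below 0.08 rad and contact force between pail_a and board above 5 N) or (x of pail_b in the frame of board between -0.035 and 0.035 m and y of pail_b in the frame of board between -0.035 and 0.035 m and height (world z) of pail_b between 0.012 and 0.018 m and angle between pail_b's own z axis and vertical below 0.08 rad and contact force between pail_b and board above 5 N)) and value of joint scale_hook below 0.005 m), for 0.2 s.
At the end, for the whole second after the job is handed in: The full pail (over 5 N on the board) stands upright at rest wholly on the board (centre within 35 mm of the board's middle along each side); the part-used pail stands upright on the worktop within 40 mm of its start; the scale hangs upright in the saddle of its stand by its cross handle, let go (((x of pail_a in the frame of board between -0.035 and 0.035 m and y of pail_a in the frame of board between -0.035 and 0.035 m and height (world z) of pail_a between 0.012 and 0.018 m and angle between each of pail_a, pail_b's own z axis and vertical below 0.08 rad and contact force between pail_a and board above 5 N and linear speed of pail_a below 0.02 m/s and height (world z) of pail_b below 0.003 m and distance of pail_b from where it was at the start of the episode below 0.04 m) or (x of pail_b in the frame of board between -0.035 and 0.035 m and y of pail_b in the frame of board between -0.035 and 0.035 m and height (world z) of pail_b between 0.012 and 0.018 m and angle between each of pail_b, pail_a's own z axis and vertical below 0.08 rad and contact force between pail_b and board above 5 N and linear speed of pail_b below 0.02 m/s and height (world z) of pail_a below 0.003 m and distance of pail_a from where it was at the start of the episode below 0.04 m)) and x of scale in the frame of stand between -0.02 and 0.02 m and y of scale in the frame of stand between -0.03 and 0.03 m and height (world z) of scale between 0.16 and 0.18 m and angle between scale's own z axis and vertical below 0.2 rad and contact force between scale and stand above 0.8 N and linear speed of scale below 0.05 m/s); the robot touches nothing.
It fails at once if the scale is stretched to the end of its range (over 43 mm) (value of joint scale_hook above 0.043 m).
It fails at once if a pail is banged, pressed on or set down hard (contact force over 20 N), or tipped by more than 0.35 rad (angle between any of pail_a, pail_b's own z axis and vertical above 0.35 rad or contact force between any of pail_a, pail_b and anything else above 20 N).
It fails at once if the gripper or arm touches a pail (contact force between any of the fingers, the arm and pail_a above 1 N or contact force between any of the fingers, the arm and pail_b above 1 N).
It fails at once if the mug, tumbler or salt shaker is moved by more than 20 mm (distance of any of mug, tumbler, salt from where it was at the start of the episode above 0.02 m).
It also fails if it takes over 72 s, if anything falls off the work surface, if the arm or the gripper's body presses on something with over 40 N, if the wrist force passes 120 N, or if a joint passes its speed limit or range.

ROBOT

A 6-joint arm with a two-finger parallel gripper is mounted at the origin on a cart in front of the work surface, level with it; the furniture and walls round the work are solid. World frame = base frame: x ahead of the robot, y to its left, z up, the work surface at z = 0. Lengths are in m, angles in rad, forces in N, time in s.
With the tool pointing down it reaches from about 0.25 to 0.775 m from the base axis. Payload 4 kg.
Tool frame: the origin (TCP) lies on the centre line of the jaws, within the pads' length; the fingertips stand 25 mm ahead of it and the grasp point (between the pads) lies 6 mm ahead of it; z points along the fingers, y is the line along which they close (so a half turn about z gives the same grasp; the last joint's range is limited). The gripper opens to 94 mm and grips with 3 to 60 N. Pads are 16 mm wide; open, the fingers measure 119 mm over their backs; the gripper's body (75 mm by 177 mm) begins 78 mm behind the grasp point.
Start: joints at [1.036, 0.087, 1.371, -0, 1.684, -0.103], TCP at [0.23, 0.5, 0.231] pointing down, gripper open.
Joint ranges: [-3.1, 3.1], [-0.76, 2.03], [0.27, 2.55], [-1.08, 4.22], [0.17, 2.65], [-2.57, 2.57]. Speed limits (rad/s): [2.79, 2.79, 3.14, 3.14, 3.14, 3.14].

INTERFACE

Orientations are given as [roll, pitch, yaw] about the fixed x, y, z axes, in that order (R = Rz(yaw) Ry(pitch) Rx(roll)).
In Python, from bench import robot, imaging gives the robot as it stands. The module is installed in compiled form; this text tells all that it offers.
- The arm moves only by the tool drive_tool, never from a script. Its argument "series" is a list of rows, each a list of 3 entries, a list of its own where there are three numbers: the finger opening in m, from 0 to 0.094, then the shift along the tool's x, y, z in m, then the turn, a rotation vector about the tool's x, y, z in rad. A call has 1 to 5 rows; each row is the pose to reach, as a shift and turn from the pose commanded when the call began, along the tool's axes at that moment; what a row does not reach only later rows make up. A row lasts 1/8 s, in which the tool goes at most 62.5 mm and 10.7 degrees, less where a joint would pass 70% of its speed; a pose out of reach is approached as far as the arm can. A call with a gripper value outside its range is refused whole. The fingers move at their own pace and stop on an object; the grip force is fixed at half the most. Time passes only in rows, so rows that repeat a pose let the fingers close. It gives the time, the measured TCP pose, the force, the opening and the grip force at its end, in the units of the state.
- robot.get_obs(): the state, without advancing time (a new reading comes with each control period).
- imaging.snapshot(name): name is "scene" or "top"; returns the picture (384x512x3 uint8, red, green, blue); there is no depth.
- imaging.get_calibration(name): a dict with "intrinsics" (3x3 intrinsics, pixels), "position" and "rotation" of the camera in the world. Camera axes: x right, y up, looking along -z (the intrinsics and any distortion apply to the point x, -y, -z); pixel columns grow to the right and rows downward; lengths in m; the calibration is good to about 2 mm. A picture is of the moment at which its call begins. get_calibration takes no time and is no camera call.
- robot.close_job(): hands the job in; it is judged then, once.
The state is a dict: "time": time; "joint_positions": joint angles; "qvel": joint speeds; "joint_torque": joint torques, N m; "tool_pos": TCP position; "ee_rot": TCP orientation; "wrist_force": force on the tool from outside, world axes, zero at the start; "wrist_torque": the same for the moment, N m; "width": finger opening in m; "finger_force": force on a finger pad.
Only numpy, scipy, OpenCV 4.12 (cv2) and the standard library are available. Lean on these libraries where they do the work, as an engineer would, in place of code of your own. Each camera call takes 0.05 s, during which the arm holds its last target. There are 200 camera calls.

## Working session

There is one attempt and no reset: what is moved stays moved. The work goes in short steps, Python scripts to look and compute and a tool call to move; the robot and the scene stay as the last step left them, time stands still between calls to the robot, and variables do not carry over. Pictures are saved under pics/ and viewed, at most 10 in all, crops included, and the job is handed in when it is done.

Besides the shell and the picture viewer there is one more tool, called after "Call:" in YAML: its name, and indented under it one key for each argument. drive_tool: Moves the arm, as the interface text tells. Its arguments: {"type":"object","properties":{"series":{"type":"array"}},"required":["series"]}

```bash
mkdir -p pics; cat > h.py <<'E'
import numpy as np, cv2
from bench import robot, imaging
def cam(n):
    c=imaging.get_calibration(n); return np.array(c["intrinsics"]),np.array(c["position"]),np.array(c["rotation"]),c
def ray(n,u,v):
    K,p,R,_=cam(n); d=np.linalg.inv(K)@[u,v,1]; d=R@np.array([d[0],-d[1],-d[2]]); return p,d/np.linalg.norm(d)
def onz(n,u,v,z):
    p,d=ray(n,u,v); return p+d*(z-p[2])/d[2]
def proj(n,P):
    K,p,R,_=cam(n); q=R.T@(np.array(P)-p); q=K@[q[0],-q[1],-q[2]]; return q[:2]/q[2]
def tri(a,b):
    (p,d),(q,e)=ray(*a),ray(*b); A=np.stack([d,-e],1); s=np.linalg.lstsq(A,q-p,rcond=None)[0]
    x,y=p+d*s[0],q+e*s[1]; return (x+y)/2,np.linalg.norm(x-y)
E
python3 - <<'E'
from h import *
for n in("scene","top"):
    im=imaging.snapshot(n); cv2.imwrite(f"pics/{n}0.png",im[...,::-1]); c=cam(n); print(c[3])
    cv2.imwrite(f"pics/{n}0b.png",cv2.resize(im[...,::-1],(800,600),interpolation=cv2.INTER_CUBIC))
print(robot.get_obs())
E
```

```text
{'intrinsics': array([[427.98176703,   0.        , 259.6610511 ],
       [  0.        , 427.98176703, 192.11599828],
       [  0.        ,   0.        ,   1.        ]]), 'position': array([-0.06729344, -0.68176995,  1.24416663]), 'rotation': array([ 0.70350165,  0.00677769, -0.73270929])}
{'intrinsics': array([[497.72504552,   0.        , 255.46363151],
       [  0.        , 497.72504552, 192.5320406 ],
       [  0.        ,   0.        ,   1.        ]]), 'position': array([0.49245122, 0.03942216, 1.51287243]), 'rotation': array([ 0.05545137, -0.00248084, -1.548279  ])}
{'time': 0.1, 'joint_positions': array([ 1.03594066e+00,  8.78865892e-02,  1.37204562e+00, -2.87983514e-05,
        1.68363574e+00, -1.03093453e-01]), 'qvel': array([-0.00027459, -0.00246727, -0.00328299, -0.0015233 ,  0.00241334,
       -0.00040237]), 'joint_torque': array([ 1.99107417e-03, -3.41253662e+01, -3.03301048e+01,  7.19240913e-02,
        3.04007228e-02, -9.73984038e-05]), 'tool_pos': array([0.22994423, 0.4991426 , 0.22944736]), 'ee_rot': array([-3.13962490e+00, -1.74810197e-04,  2.70982705e+00]), 'wrist_force': array([ 0.11578575, -0.03030612, -0.26020939]), 'wrist_torque': array([-0.04783525, -0.00379511, -0.01389976]), 'finger_force': 0.0, 'width': 0.09408916083800381}
```

View pics/scene0b.png

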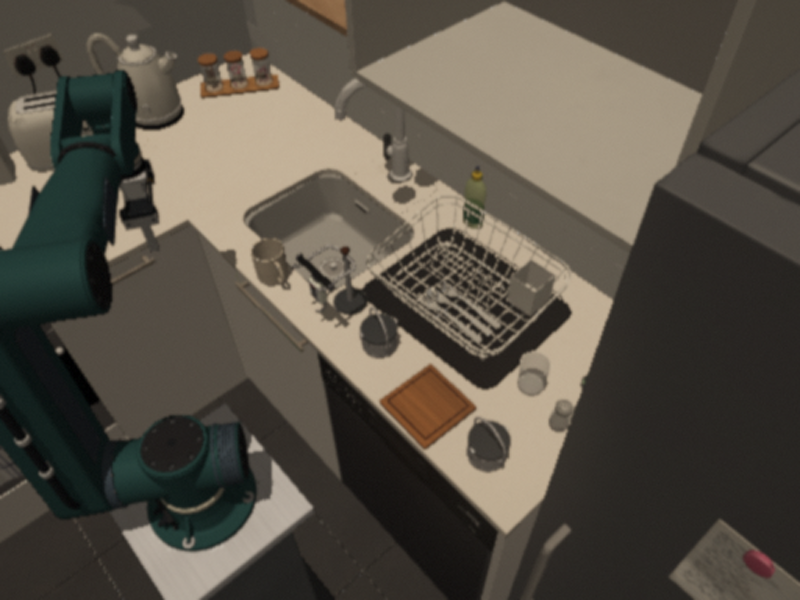

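View pics/top0b.png

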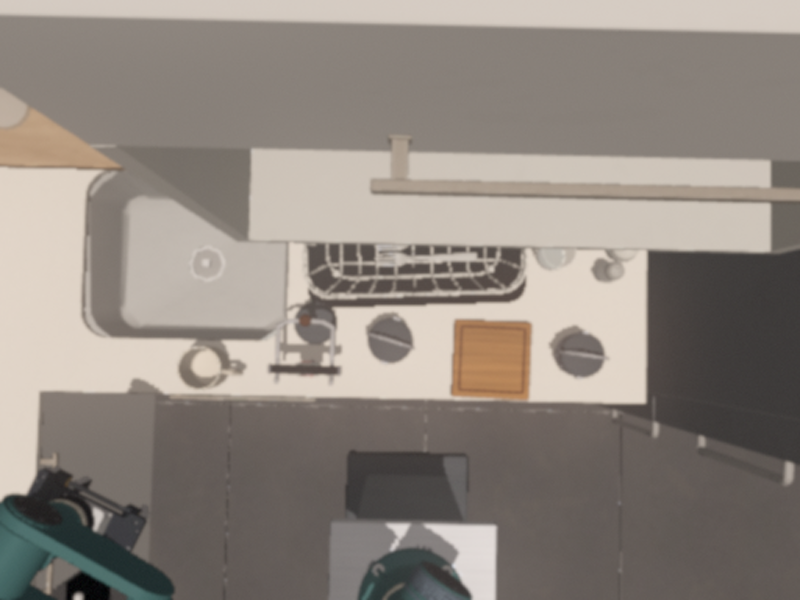

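The scene view shows, left to right at 800×600: mug (268,262), stand with scale (340,285), pail (379,333), board (428,405), pail (488,443), tumbler (533,373) and salt (562,415). The top view shows the cross handle at (304,369), the pails at (390,338) and (580,354), and the board at (491,359). An overhead cupboard lies beyond the row. I'll crop in closer.

```bash
cat >> h.py <<'E'
from scipy.spatial.transform import Rotation as Ro
_c0=cam
def cam(n):
    K,p,r,c=_c0(n); return K,p,Ro.from_euler('xyz',r).as_matrix(),c
def crop(n,im,x0,y0,x1,y1,s,name):
    cv2.imwrite(f"pics/{name}.png",cv2.resize(im[y0:y1,x0:x1],None,fx=s,fy=s,interpolation=cv2.INTER_CUBIC))
E
python3 - <<'E'
from h import *
t=cv2.imread("pics/top0.png"); s=cv2.imread("pics/scene0.png")
crop("top",t,110,150,418,262,2.5,"topc"); crop("scene",s,150,145,390,315,3.3,"scenec")
# board by colour
for n,im in(("top",t),("scene",s)):
    hsv=cv2.cvtColor(im,cv2.COLOR_BGR2HSV); m=cv2.inRange(hsv,(5,110,60),(18,255,255)); m[:200 if n=="top" else 220]=0
    c=max(cv2.findContours(m,0,1)[0],key=cv2.contourArea); r=cv2.minAreaRect(c); b=cv2.boxPoints(r); print(n,r)
    P=np.array([onz(n,*q,.015) for q in b]); print(P.round(4),P.mean(0), np.linalg.norm(P[1]-P[0]),np.linalg.norm(P[2]-P[1]))
E
```

```text
top ((314.1986999511719, 229.83456420898438), (47.272743225097656, 47.388038635253906), 2.2025980949401855)
[[ 0.3979 -0.0689  0.015 ]
 [ 0.5398 -0.0717  0.015 ]
 [ 0.5375 -0.214   0.015 ]
 [ 0.3956 -0.2104  0.015 ]] [ 0.46769656 -0.14125737  0.015     ] 0.14194551265783648 0.1423158591895346
scene ((273.3041076660156, 258.2890319824219), (44.70040512084961, 42.55436706542969), 47.121097564697266)
[[ 0.3932 -0.0719  0.015 ]
 [ 0.5515 -0.0555  0.015 ]
 [ 0.535  -0.2203  0.015 ]
 [ 0.3862 -0.228   0.015 ]] [ 0.46644539 -0.14389503  0.015     ] 0.1591363397250781 0.16568266163852496
```

View pics/topc.png

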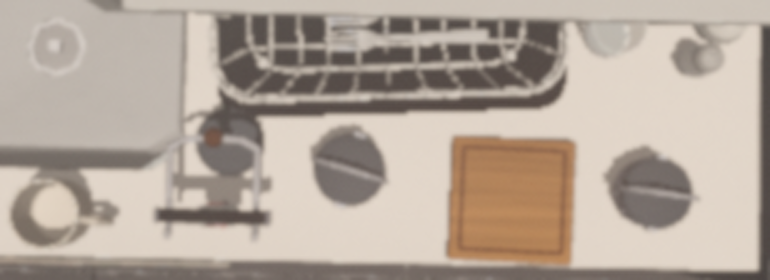

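View pics/scenec.png

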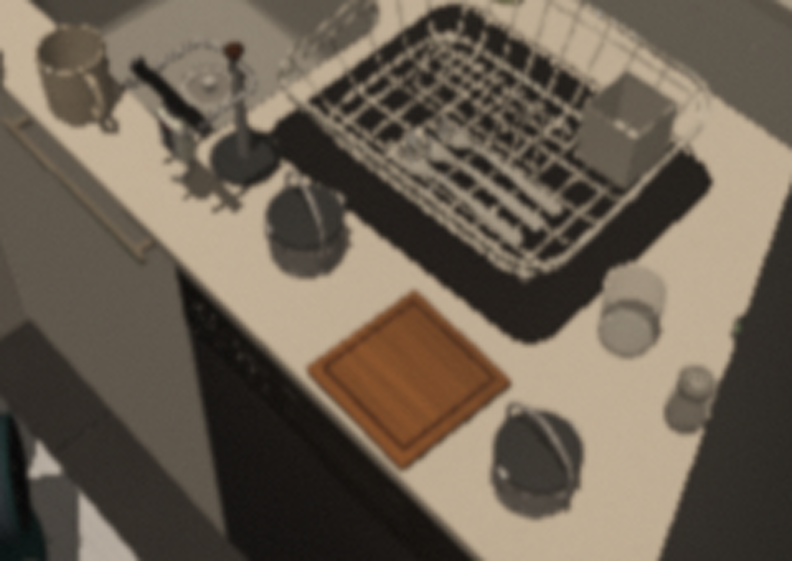

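The rotation is confirmed as rpy, with the board at about (0.468,-0.142). In the top crop the handle runs (158,215)–(268,217), and the pail wires run (313,160)–(385,182) and (613,186)–(697,198). Next I measure pails, scale and obstacles.

```bash
cat > m.py <<'E'
from h import *
t=cv2.imread("pics/top0.png"); s=cv2.imread("pics/scene0.png")
C=lambda u,v:(110+u/2.5,150+v/2.5); S=lambda u,v:(150+u/3.3,145+v/3.3)
hsv=cv2.cvtColor(t,cv2.COLOR_BGR2HSV)
for nm,(u,v) in dict(left=C(350,150),right=C(655,180),shadow=C(630,160),wire=C(655,192)).items(): print(nm,t[int(v)-1:int(v)+2,int(u)-1:int(u)+2].reshape(-1,3).mean(0))
for nm,cc in dict(left=C(349,165),right=C(653,190)).items():
    x,y=map(int,cc); g=t[y-22:y+22,x-24:x+24]; d=g.astype(int); m=((d.max(2)<115)&(d[...,2]-d[...,0]<8)).astype(np.uint8)*255
    m=cv2.morphologyEx(m,cv2.MORPH_CLOSE,np.ones((5,5)))
    c=max(cv2.findContours(m,0,1)[0],key=cv2.contourArea); e=cv2.fitEllipse(cv2.convexHull(c)); q=np.array(e[0])+[x-24,y-22]
    print(nm,"ellipse",q,e[1],"lid xy",onz("top",*q,.067))
for nm,a,b in [("A",(313,160),(385,182)),("B",(613,186),(697,198))]:
    p,q=[onz("top",*C(*k),.08) for k in(a,b)]; d=p-q; print(nm,"wire yaw deg",np.degrees(np.arctan2(-d[0],d[1])),np.linalg.norm(d[:2]),(p+q)/2)
p,q=[onz("top",*C(*k),.17) for k in((158,215),(268,217))]; d=p-q; print("handle",np.degrees(np.arctan2(-d[0],d[1])),np.linalg.norm(d),(p+q)/2)
print("handle tri",tri(("top",*C(213,216)),("scene",*S(171,95))))
print("knob tri",tri(("top",*C(213,137)),("scene",*S(233,50))))
print("pailA handle top tri",tri(("top",*C(349,170)),("scene",*S(313,195))))
print("pailB tri",tri(("top",*C(655,192)),("scene",*S(550,433))))
f=1.5625
print("cupb L",tri(("top",250/f,240/f),("scene",360/f,75/f)))
print("cupb R?",tri(("top",770/f,250/f),("scene",635/f,240/f)))
print("board px top",proj("top",[.468,-.142,.015]),proj("scene",[.468,-.142,.015]))
E
python3 m.py
```

```text
left [104.55555556 108.66666667 116.44444444]
right [ 96.77777778 101.22222222 110.77777778]
shadow [113.22222222 121.66666667 133.77777778]
wire [134.66666667 139.77777778 149.33333333]Traceback (most recent call last):
  File "m.py", line 9, in <module>
    c=max(cv2.findContours(m,0,1)[0],key=cv2.contourArea); e=cv2.fitEllipse(cv2.convexHull(c)); q=np.array(e[0])+[x-24,y-22]
ValueError: max() iterable argument is empty
```

```bash
sed -i 's/m=((d.max(2)<115).*$/m=(d.max(2)<128).astype(np.uint8)*255/' m.py; sed -i 's/^    print(nm,"ellipse"/    v=g.copy(); cv2.drawContours(v,[c],-1,(0,0,255),1); globals().setdefault("V",[]).append(np.hstack([g,v])); print(nm,"ellipse"/' m.py
cat >> m.py <<'E'
cv2.imwrite("pics/pm.png",cv2.resize(np.vstack(V),None,fx=6,fy=6,interpolation=0))
E
python3 m.py
```

```text
left [104.55555556 108.66666667 116.44444444]
right [ 96.77777778 101.22222222 110.77777778]
shadow [113.22222222 121.66666667 133.77777778]
wire [134.66666667 139.77777778 149.33333333]
left ellipse [249.02277756 216.64160156] (25.932071685791016, 27.400007247924805) lid xy [0.50230144 0.05474934 0.067     ]
right ellipse [370.18731308 226.25754929] (26.168474197387695, 30.41266441345215) lid xy [ 0.48237065 -0.29719929  0.067     ]
A wire yaw deg -15.675963973669168 0.08657980765090373 [0.49720708 0.05285264 0.08      ]
B wire yaw deg -6.833727025444622 0.09742068824782289 [ 0.48102396 -0.29939026  0.08      ]
handle 0.24720053797317681 0.11828070065184094 [0.44529985 0.1970677  0.17      ]
handle tri (array([0.44585024, 0.19684061, 0.16803896]), np.float64(0.0015368405733059585))
knob tri (array([0.53051263, 0.1986076 , 0.17518146]), np.float64(0.001082336587606285))
pailA handle top tri (array([0.50295995, 0.04906497, 0.09008352]), np.float64(0.011889415318844096))
pailB tri (array([ 0.48627991, -0.30486945,  0.07752029]), np.float64(0.01421619446930426))
cupb L (array([0.61863941, 0.22067684, 0.56369471]), np.float64(0.007289075030807515))
cupb R? (array([ 0.61213508, -0.40030541,  0.58989143]), np.float64(0.006835334430847434))
board px top [314.45033789 229.67646758] [273.20599662 256.81844925]
```

View pics/pm.png

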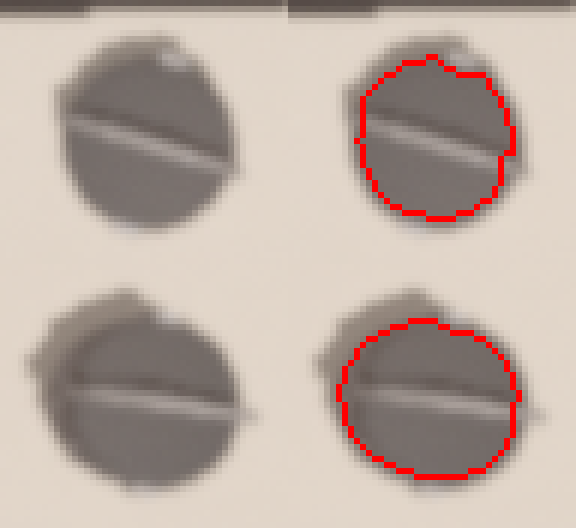

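The contours sit on the lids, and the wire lies as a bright line across each lid. I'll check the overhead box, the bystanders and the wire lines.

```bash
python3 - <<'E'
from h import *
f=1.5625
for nm,u,v in [("bound1",290,75),("bound2",420,160),("bound3",600,275),("bottle foot",470,224),("fridge foot",545,515),("tumbler",532,388),("salt",560,427),("mug",270,280)]:
    print(nm,onz("scene",u/f,v/f,0).round(3))
s=cv2.imread("pics/scene0.png")
# column profile across boundary
for z in (0,.2,.35,.4,.45,.5,.57): print(z,(proj("scene",[.615,-.1,z])*f).round(),(proj("scene",[.615,.15,z])*f).round(), (proj("top",[.615,-.1,z])*f).round())
crop("scene",s,215,20,415,170,4,"cup")
# wires: bright residual within lid, fit line
t=cv2.cvtColor(cv2.imread("pics/top0.png"),cv2.COLOR_BGR2GRAY)
for nm,(cx,cy) in dict(A=(249.0,216.5),B=(370.5,226.3)).items():
    P=[]
    for x in range(int(cx)-9,int(cx)+10):
        col=t[int(cy)-6:int(cy)+8,x].astype(float); w=np.clip(col-np.median(col)-6,0,None); 
        if w.sum()>0: P.append((x,(w*np.arange(int(cy)-6,int(cy)+8)).sum()/w.sum()))
    P=np.array(P,np.float32); vx,vy,x0,y0=cv2.fitLine(P,cv2.DIST_HUBER,0,.01,.01).ravel()
    a=onz("top",x0-10*vx,y0-10*vy,.110);b=onz("top",x0+10*vx,y0+10*vy,.110); d=a-b
    print(nm,len(P),"pt",x0,y0,"yaw",np.degrees(np.arctan2(-d[0],d[1])),"line through",((a+b)/2).round(4))
    for cyaw in [0]:
        n=np.array([d[1],-d[0]])/np.hypot(*d[:2])
        lid=onz("top",cx,cy,.067); print("offset of line from lid centre (perp) mm",1e3*((a[:2]-lid[:2])@n), "lid",lid)
E
```

```text
bound1 [1.016 1.126 0.   ]
bound2 [1.029 0.485 0.   ]
bound3 [ 1.049 -0.159  0.   ]
bottle foot [0.941 0.192 0.   ]
fridge foot [ 0.469 -0.472  0.   ]
tumbler [ 0.668 -0.266 -0.   ]
salt [ 0.638 -0.369  0.   ]
mug [0.425 0.387 0.   ]
0 [461. 356.] [389. 294.] [470. 283.]
0.2 [467. 299.] [387. 236.] [481. 273.]
0.35 [472. 247.] [385. 183.] [492. 264.]
0.4 [474. 228.] [384. 164.] [496. 261.]
0.45 [476. 207.] [383. 143.] [501. 257.]
0.5 [478. 185.] [382. 121.] [506. 253.]
0.57 [481. 151.] [381.  88.] [514. 246.]
A 19 pt 250.4 218.06123 yaw -16.012532114526493 line through [0.4981 0.0503 0.11  ]
offset of line from lid centre (perp) mm -3.184871382535751 lid [0.50271024 0.05482495 0.067     ]
B 19 pt 370.8 226.45828 yaw -6.138619764052266 line through [ 0.4821 -0.2889  0.11  ]
offset of line from lid centre (perp) mm -1.1045392976727029 lid [ 0.4822682  -0.29810763  0.067     ]
```

View pics/cup.png

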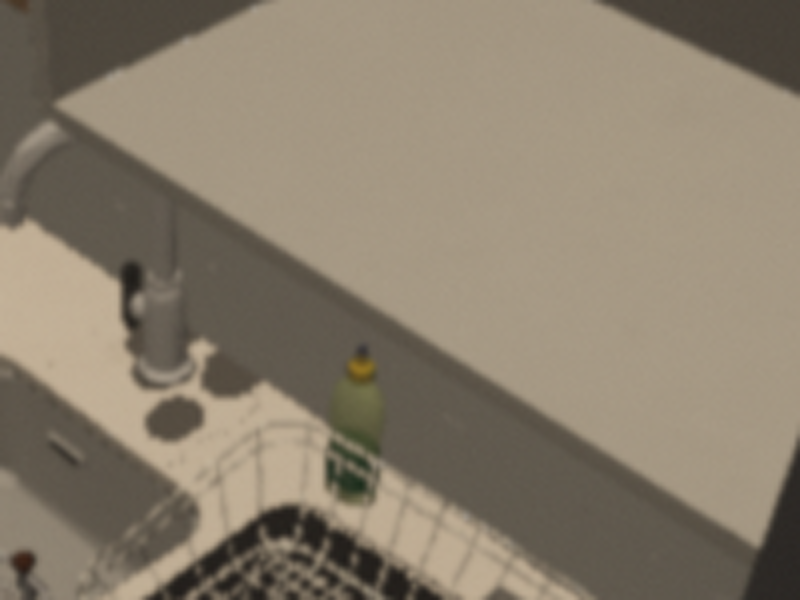

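The overhead is a shelf at z≥0.54 with its front at x≈0.615, so it clears the low tool work. The best estimates are: scale handle (0.4455,0.197), pail A peak (0.499,0.054) with yaw −16°, pail B peak (0.481,−0.298) with yaw −6°, and board (0.468,−0.142).

```bash
cat >> h.py <<'E'
def st():
    o=robot.get_obs(); print("t %.2f"%o["time"],"pos",o["tool_pos"].round(4),"rpy",o["ee_rot"].round(4),"F",o["wrist_force"].round(2),"w %.4f ff %.1f"%(o["width"],o["finger_force"]),"q",o["joint_positions"].round(2)); return o
def go(x,y,z,yaw):
    o=robot.get_obs(); R=Ro.from_euler('xyz',o["ee_rot"]); T=Ro.from_euler('xyz',[np.pi,0,np.radians(yaw)])
    print("shift",R.inv().apply(np.array([x,y,z])-o["tool_pos"]).round(4),"turn",(R.inv()*T).as_rotvec().round(4))
E
python3 -c "
from h import *
st(); go(.4455,.197,.26,90)"
```

```text
t 0.10 pos [0.2299 0.4991 0.2294] rpy [-3.1396e+00 -2.0000e-04  2.7098e+00] F [ 0.12 -0.03 -0.26] w 0.0941 ff 0.0 q [ 1.04  0.09  1.37 -0.    1.68 -0.1 ]
shift [-0.3222 -0.1843 -0.0302] turn [-1.800e-03  1.000e-03  1.139e+00]
```

Call:
drive_tool:
  series:
    - [0.06,[-0.03,-0.02,-0.02],[0,0,0.16]]
    - [0.06,[-0.08,-0.045,-0.03],[0,0,0.33]]
    - [0.06,[-0.13,-0.07,-0.03],[0,0,0.5]]
    - [0.06,[-0.18,-0.1,-0.03],[0,0,0.67]]
    - [0.06,[-0.23,-0.13,-0.03],[0,0,0.84]]

```text
time: 0.72
tool_pos: [0.3853, 0.2835, 0.26]
ee_rot: [-3.141, 0.0, 1.865]
wrist_force: [1.3, -0.3, 0.4]
width: 0.06
finger_force: 0.0
```

```bash
python3 -c "
from h import *
st(); go(.4455,.197,.26,90)"
```

```text
t 0.72 pos [0.3853 0.2835 0.26  ] rpy [-3.1411e+00  1.0000e-04  1.8645e+00] F [ 1.31 -0.34  0.45] w 0.0600 ff 0.0 q [ 0.52 -0.08  1.48  0.    1.74  0.22]
shift [-0.1003  0.0326 -0.    ] turn [-5.000e-04  2.000e-04  2.937e-01]
```

Call:
drive_tool:
  series:
    - [0.06,[-0.04,0.013,0],[0,0,0.15]]
    - [0.06,[-0.08,0.026,0],[0,0,0.29]]
    - [0.06,[-0.1,0.033,0],[0,0,0.293]]
    - [0.06,[-0.1,0.033,0],[0,0,0.293]]

```text
time: 1.23
tool_pos: [0.446, 0.1983, 0.2598]
ee_rot: [-3.14, 0.0, 1.574]
wrist_force: [-0.5, 0.3, 0.2]
width: 0.0599
finger_force: 0.0
```

```bash
python3 - <<'E'
from h import *
st(); go(.4455,.197,.176,90)
t=imaging.snapshot("top")[...,::-1]; s=imaging.snapshot("scene")[...,::-1]
a=cv2.resize(t[190:262,160:250],(720,576)); 
cv2.imwrite("pics/g1.png",cv2.resize(np.hstack([cv2.resize(t[185:255,150:240],(400,311)),cv2.resize(s[125:215,170:270],(400,311))]),(800,311)))
E
```

```text
t 1.23 pos [0.446  0.1983 0.2598] rpy [-3.1402e+00  3.0000e-04  1.5741e+00] F [-0.49  0.3   0.22] w 0.0599 ff 0.0 q [ 0.3  -0.05  1.46  0.    1.74  0.3 ]
shift [-0.0013 -0.0004  0.0838] turn [-0.0014  0.0003  0.0033]
```

View pics/g1.png

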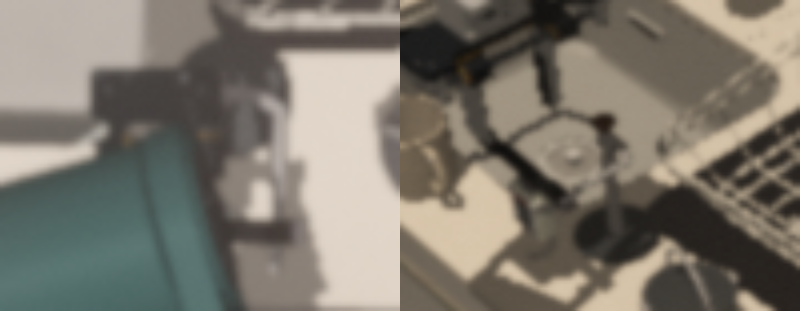

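The gripper straddles the bar in both views (bar at about (520,165) in the right half). Descending and gripping.

Call:
drive_tool:
  series:
    - [0.06,[-0.001,0,0.04],[0,0,0]]
    - [0.06,[-0.001,0,0.07],[0,0,0]]
    - [0.06,[-0.001,0,0.084],[0,0,0]]
    - [0.06,[-0.001,0,0.084],[0,0,0]]

```text
time: 1.82
tool_pos: [0.4448, 0.1989, 0.1758]
ee_rot: [-3.14, 0.0, 1.578]
wrist_force: [0.2, 0.7, -0.5]
width: 0.0599
finger_force: 0.0
```

Call:
drive_tool:
  series:
    - [0.0,[0,0,0],[0,0,0]]
    - [0.0,[0,0,0],[0,0,0]]
    - [0.0,[0,0,0],[0,0,0]]
    - [0.0,[0,0,0],[0,0,0]]
    - [0.0,[0,0,0],[0,0,0]]

```text
time: 2.45
tool_pos: [0.4455, 0.1983, 0.1767]
ee_rot: [-3.141, -0.0, 1.577]
wrist_force: [-0.7, 0.2, -0.2]
width: 0.0156
finger_force: 30.0
```

```bash
python3 -c "
from h import *
st()"
```

```text
t 2.45 pos [0.4455 0.1983 0.1767] rpy [-3.1411 -0.      1.5767] F [-0.73  0.16 -0.2 ] w 0.0156 ff 30.0 q [ 0.3  -0.03  1.6   0.    1.57  0.3 ]
```

Call:
drive_tool:
  series:
    - [0.0,[0,0,-0.008],[0,0,0]]
    - [0.0,[0,0,-0.02],[0,0,0]]
    - [0.0,[0,0,-0.02],[0,0,0]]
    - [0.0,[0,-0.02,-0.02],[0,0,0]]
    - [0.0,[0,-0.05,-0.02],[0,0,0]]

```text
time: 3.08
tool_pos: [0.3955, 0.1979, 0.1963]
ee_rot: [-3.141, 0.0, 1.576]
wrist_force: [-0.1, 0.3, -1.9]
width: 0.0157
finger_force: 30.0
```

Call:
drive_tool:
  series:
    - [0.0,[0,-0.025,0],[0,0,0]]
    - [0.0,[-0.01,-0.04,-0.03],[0,0,0]]
    - [0.0,[-0.03,-0.04,-0.07],[0,0,0]]
    - [0.0,[-0.06,-0.04,-0.105],[0,0,0.1]]
    - [0.0,[-0.09,-0.03,-0.115],[0,0,0.2]]

```text
time: 3.7
tool_pos: [0.3667, 0.1074, 0.3147]
ee_rot: [3.136, -0.002, 1.375]
wrist_force: [1.4, -0.2, -2.5]
width: 0.0156
finger_force: 30.0
```

```bash
python3 - <<'E'
from h import *
st(); go(.526,.046,.31,74)
C=lambda u,v:(110+u/2.5,150+v/2.5); S=lambda u,v:(150+u/3.3,145+v/3.3)
print("rack corner",tri(("top",*C(545,97)),("scene",*S(525,270))))
for v in (85,100,110): print(onz("top",*C(400,v),.0),onz("top",*C(400,v),.1))
E
```

```text
t 3.70 pos [0.3667 0.1074 0.3147] rpy [ 3.1358e+00 -2.1000e-03  1.3747e+00] F [ 1.44 -0.18 -2.53] w 0.0156 ff 30.0 q [ 0.14 -0.3   1.55  0.    1.88  0.33]
shift [-0.0292  0.1682  0.0056] turn [ 0.0057 -0.0024  0.0831]
rack corner (array([ 0.59057681, -0.17213538,  0.10134387]), np.float64(0.011698462798984408))
[ 0.60352895 -0.00613966  0.        ] [ 0.59618678 -0.00312805  0.1       ]
[ 0.5852153  -0.00652245  0.        ] [ 0.57908365 -0.00348554  0.1       ]
[ 0.57301981 -0.00677735  0.        ] [ 0.56769428 -0.00372359  0.1       ]
```

Call:
drive_tool:
  series:
    - [0.0,[-0.006,0.04,0],[0,0,0.04]]
    - [0.0,[-0.012,0.085,0],[0,0,0.083]]
    - [0.0,[-0.02,0.13,0.003],[0,0,0.083]]
    - [0.0,[-0.029,0.168,0.005],[0,0,0.083]]
    - [0.0,[-0.029,0.168,0.005],[0,0,0.083]]

```text
time: 4.32
tool_pos: [0.5268, 0.0458, 0.3043]
ee_rot: [-3.138, 0.001, 1.292]
wrist_force: [0.4, 0.3, -2.2]
width: 0.0159
finger_force: 30.0
```

Call:
drive_tool:
  series:
    - [0.0,[0,0,0],[0,0,0]]
    - [0.0,[0,0,0],[0,0,0]]

```text
time: 4.58
tool_pos: [0.5247, 0.0476, 0.3072]
ee_rot: [3.141, -0.001, 1.295]
wrist_force: [0.3, 0.0, -2.2]
width: 0.0157
finger_force: 30.0
```

```bash
python3 - <<'E'
from h import *
st(); go(.526,.046,.2267,74)
s=imaging.snapshot("scene")[...,::-1];t=imaging.snapshot("top")[...,::-1]
cv2.imwrite("pics/h1.png",np.hstack([cv2.resize(t[190:262,200:290],(400,320),interpolation=2),cv2.resize(s[140:240,195:320],(400,320),interpolation=2)]))
E
```

```text
t 4.58 pos [0.5247 0.0476 0.3072] rpy [ 3.1406e+00 -5.0000e-04  1.2946e+00] F [ 0.29  0.02 -2.24] w 0.0157 ff 30.0 q [-0.02  0.03  1.28  0.    1.83  0.26]
shift [-0.0012  0.0016  0.0805] turn [ 0.001  -0.0005  0.0031]
```

View pics/h1.png

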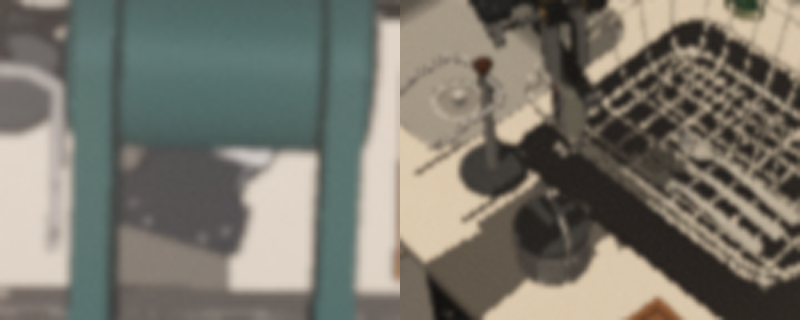

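The scale hangs at about (570,110) in the scene half, above and behind pail A at (550,230). Descending behind the wire.

Call:
drive_tool:
  series:
    - [0.0,[-0.001,0.003,0.02],[0,0,0]]
    - [0.0,[-0.001,0.003,0.04],[0,0,0]]
    - [0.0,[-0.001,0.003,0.06],[0,0,0]]
    - [0.0,[-0.001,0.003,0.08],[0,0,0]]
    - [0.0,[-0.001,0.003,0.08],[0,0,0]]

```text
time: 5.3
tool_pos: [0.5267, 0.0456, 0.225]
ee_rot: [-3.138, 0.001, 1.294]
wrist_force: [-0.3, -0.5, -1.8]
width: 0.0156
finger_force: 30.0
```

```bash
python3 - <<'E'
from h import *
st(); go(.499,.054,.2267,74)
s=imaging.snapshot("scene")[...,::-1]
cv2.imwrite("pics/h2.png",cv2.resize(s[150:240,200:300],None,fx=6,fy=6,interpolation=2))
E
```

```text
t 5.30 pos [0.5267 0.0456 0.225 ] rpy [-3.1383e+00  8.0000e-04  1.2944e+00] F [-0.26 -0.48 -1.83] w 0.0156 ff 30.0 q [-0.02  0.04  1.43  0.    1.67  0.26]
shift [ 0.0005 -0.0289 -0.0016] turn [-0.0033  0.0008  0.0028]
```

View pics/h2.png

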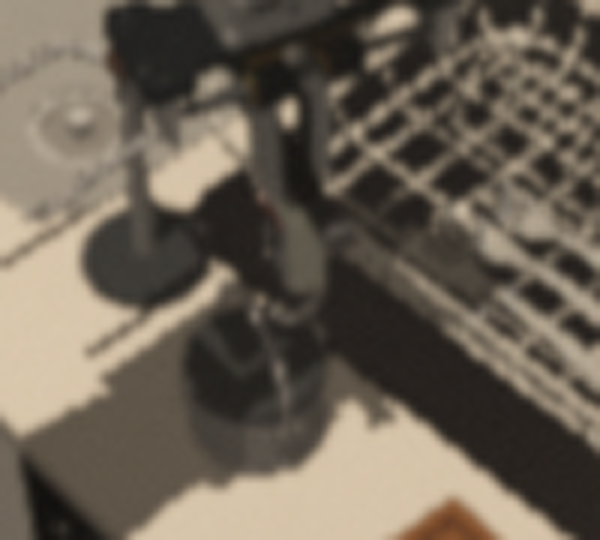

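The hook (300,310) is just behind the wire peak (260,310). Moving in to thread the mouth.

Call:
drive_tool:
  series:
    - [0.0,[0,-0.008,0],[0,0,0]]
    - [0.0,[0,-0.016,0],[0,0,0]]
    - [0.0,[0,-0.022,-0.001],[0,0,0]]
    - [0.0,[0,-0.028,-0.001],[0,0,0]]
    - [0.0,[0,-0.028,-0.001],[0,0,0]]

```text
time: 5.98
tool_pos: [0.5008, 0.0531, 0.2277]
ee_rot: [3.141, -0.0, 1.294]
wrist_force: [-0.1, -0.5, -1.7]
width: 0.0161
finger_force: 30.0
```

Call:
drive_tool:
  series:
    - [0.0,[0,0,0],[0,0,0]]
    - [0.0,[0,0,-0.005],[0,0,0]]
    - [0.0,[0,0,-0.01],[0,0,0]]
    - [0.0,[0,0,-0.015],[0,0,0]]
    - [0.0,[0,0,-0.015],[0,0,0]]

```text
time: 6.6
tool_pos: [0.5015, 0.0529, 0.2433]
ee_rot: [3.14, -0.0, 1.294]
wrist_force: [-0.9, -0.3, -1.9]
width: 0.0157
finger_force: 30.0
```

```bash
python3 - <<'E'
from h import *
st()
s=imaging.snapshot("scene")[...,::-1]
cv2.imwrite("pics/h3.png",cv2.resize(s[150:240,200:300],None,fx=6,fy=6,interpolation=2))
E
```

```text
t 6.60 pos [0.5015 0.0529 0.2433] rpy [ 3.1403e+00 -5.0000e-04  1.2937e+00] F [-0.9  -0.29 -1.91] w 0.0157 ff 30.0 q [-0.01 -0.02  1.45  0.    1.7   0.27]
```

Call:
drive_tool:
  series:
    - [0.0,[0,0,-0.004],[0,0,0]]
    - [0.0,[0,0,-0.008],[0,0,0]]
    - [0.0,[0,0,-0.012],[0,0,0]]
    - [0.0,[0,0,-0.016],[0,0,0]]
    - [0.0,[0,0,-0.016],[0,0,0]]

```text
time: 7.28
tool_pos: [0.5012, 0.0529, 0.2585]
ee_rot: [3.142, -0.0, 1.294]
wrist_force: [-0.4, 0.3, -4.3]
width: 0.0157
finger_force: 30.0
```

Call:
drive_tool:
  series:
    - [0.0,[0,0,-0.004],[0,0,0]]
    - [0.0,[0,0,-0.008],[0,0,0]]
    - [0.0,[0,0,-0.012],[0,0,0]]
    - [0.0,[0,0,-0.014],[0,0,0]]
    - [0.0,[0,0,-0.014],[0,0,0]]

```text
time: 7.9
tool_pos: [0.5012, 0.0529, 0.2728]
ee_rot: [3.141, -0.0, 1.294]
wrist_force: [-0.7, -0.2, -5.7]
width: 0.0158
finger_force: 30.0
```

Call:
drive_tool:
  series:
    - [0.0,[0,0,0],[0,0,0]]
    - [0.0,[0,0,0],[0,0,0]]
    - [0.0,[0,0,0],[0,0,0]]

```text
time: 8.28
tool_pos: [0.5011, 0.0529, 0.2723]
ee_rot: [-3.141, -0.0, 1.294]
wrist_force: [-0.3, 0.2, -4.9]
width: 0.0156
finger_force: 30.0
```

Call:
drive_tool:
  series:
    - [0.0,[0,0,-0.003],[0,0,0]]
    - [0.0,[0,0,-0.006],[0,0,0]]
    - [0.0,[0,0,-0.008],[0,0,0]]
    - [0.0,[0,0,-0.008],[0,0,0]]
    - [0.0,[0,0,-0.008],[0,0,0]]

```text
time: 8.9
tool_pos: [0.5011, 0.0529, 0.2804]
ee_rot: [-3.142, -0.0, 1.294]
wrist_force: [-0.2, -0.1, -4.3]
width: 0.016
finger_force: 30.0
```

Call:
drive_tool:
  series:
    - [0.0,[0,0,0],[0,0,0]]

```text
time: 9.02
tool_pos: [0.5011, 0.0529, 0.2803]
ee_rot: [-3.141, 0.0, 1.294]
wrist_force: [-0.1, 0.9, -4.7]
width: 0.016
finger_force: 30.0
```

Call:
drive_tool:
  series:
    - [0.0,[0,0,0],[0,0,0]]

```text
time: 9.15
tool_pos: [0.5011, 0.0529, 0.2804]
ee_rot: [-3.141, -0.0, 1.294]
wrist_force: [-0.5, 0.3, -5.0]
width: 0.0159
finger_force: 30.0
```

The force levels off at about 2.8 N (≈290 g), so pail A is the part-used one. I'll set it down where it was.

Call:
drive_tool:
  series:
    - [0.0,[0,0,0.004],[0,0,0]]
    - [0.0,[0,0,0.008],[0,0,0]]
    - [0.0,[0,0,0.012],[0,0,0]]
    - [0.0,[0,0,0.015],[0,0,0]]
    - [0.0,[0,0,0.018],[0,0,0]]

```text
time: 9.78
tool_pos: [0.5011, 0.0529, 0.2622]
ee_rot: [-3.142, -0.0, 1.294]
wrist_force: [0.4, -0.7, -4.4]
width: 0.0158
finger_force: 30.0
```

Call:
drive_tool:
  series:
    - [0.0,[0,0,0.003],[0,0,0]]
    - [0.0,[0,0,0.006],[0,0,0]]
    - [0.0,[0,0,0.01],[0,0,0]]
    - [0.0,[0,0,0.015],[0,0,0]]
    - [0.0,[0,0,0.015],[0,0,0]]

```text
time: 10.4
tool_pos: [0.501, 0.0531, 0.2473]
ee_rot: [-3.141, -0.0, 1.294]
wrist_force: [-0.2, 0.3, -2.1]
width: 0.0158
finger_force: 30.0
```

Call:
drive_tool:
  series:
    - [0.0,[0,0,0.006],[0,0,0]]
    - [0.0,[0,0,0.012],[0,0,0]]
    - [0.0,[0,0,0.017],[0,0,0]]
    - [0.0,[0,0,0.0195],[0,0,0]]
    - [0.0,[0,0,0.0195],[0,0,0]]

```text
time: 11.02
tool_pos: [0.5011, 0.0529, 0.2277]
ee_rot: [-3.141, 0.0, 1.294]
wrist_force: [-0.3, -0.1, -1.7]
width: 0.0157
finger_force: 30.0
```

```bash
python3 - <<'E'
from h import *
st()
t=imaging.snapshot("top")[...,::-1]; cv2.imwrite("pics/t_after.png",t)
E
```

```text
t 11.03 pos [0.5011 0.0529 0.2277] rpy [-3.1413e+00  1.0000e-04  1.2938e+00] F [-0.28 -0.09 -1.75] w 0.0157 ff 30.0 q [-0.01 -0.02  1.48  0.    1.68  0.27]
```

Call:
drive_tool:
  series:
    - [0.0,[0,0.007,0],[0,0,0]]
    - [0.0,[0,0.014,0],[0,0,0]]
    - [0.0,[0,0.021,0],[0,0,0]]
    - [0.0,[0,0.027,0],[0,0,0]]
    - [0.0,[0,0.027,0],[0,0,0]]

```text
time: 11.7
tool_pos: [0.5275, 0.0453, 0.2278]
ee_rot: [-3.141, 0.0, 1.294]
wrist_force: [-0.2, -0.7, -1.9]
width: 0.0155
finger_force: 30.0
```

Call:
drive_tool:
  series:
    - [0.0,[0,0,-0.015],[0,0,0]]
    - [0.0,[0,0,-0.04],[0,0,0]]
    - [0.0,[0,0,-0.07],[0,0,0]]
    - [0.0,[0,0,-0.085],[0,0,0]]
    - [0.0,[0,0,-0.085],[0,0,0]]

```text
time: 12.32
tool_pos: [0.5276, 0.0456, 0.3149]
ee_rot: [3.138, -0.001, 1.294]
wrist_force: [0.0, -0.6, -2.2]
width: 0.0156
finger_force: 30.0
```

```bash
python3 - <<'E'
from h import *
st(); go(.509,-.301,.31,84)
t=imaging.snapshot("top")[...,::-1]; cv2.imwrite("pics/t_after2.png",t)
E
```

```text
t 12.32 pos [0.5276 0.0456 0.3149] rpy [ 3.1381e+00 -1.0000e-03  1.2939e+00] F [ 0.03 -0.57 -2.18] w 0.0156 ff 30.0 q [-0.02  0.04  1.26  0.    1.84  0.26]
shift [-0.3385  0.0769  0.0048] turn [ 0.0036 -0.0007 -0.1722]
```

Call:
drive_tool:
  series:
    - [0.0,[-0.04,0.009,0],[0,0,-0.03]]
    - [0.0,[-0.09,0.02,0],[0,0,-0.06]]
    - [0.0,[-0.14,0.032,0],[0,0,-0.1]]
    - [0.0,[-0.19,0.043,0],[0,0,-0.14]]
    - [0.0,[-0.24,0.055,0],[0,0,-0.17]]

```text
time: 13.0
tool_pos: [0.5136, -0.2016, 0.311]
ee_rot: [-3.139, -0.001, 1.465]
wrist_force: [0.6, -0.4, -1.7]
width: 0.0157
finger_force: 30.0
```

Call:
drive_tool:
  series:
    - [0.0,[-0.04,0.005,0],[0,0,0]]
    - [0.0,[-0.08,0.008,0],[0,0,0]]
    - [0.0,[-0.098,0.007,0.004],[0,0,0]]
    - [0.0,[-0.098,0.007,0.004],[0,0,0]]
    - [0.0,[-0.098,0.007,0.004],[0,0,0]]

```text
time: 13.62
tool_pos: [0.511, -0.2971, 0.3087]
ee_rot: [-3.141, -0.001, 1.465]
wrist_force: [-0.6, 0.3, -1.3]
width: 0.0155
finger_force: 30.0
```

```bash
python3 - <<'E'
from h import *
st(); go(.511,-.301,.2267,84)
E
```

```text
t 13.62 pos [ 0.511  -0.2971  0.3087] rpy [-3.1412e+00 -1.3000e-03  1.4653e+00] F [-0.61  0.26 -1.28] w 0.0155 ff 30.0 q [-0.62  0.18  1.11  0.    1.85 -0.52]
shift [-0.004   0.0004  0.082 ] turn [-0.0004 -0.0013 -0.0008]
```

Call:
drive_tool:
  series:
    - [0.0,[-0.004,0,0.02],[0,0,0]]
    - [0.0,[-0.004,0,0.04],[0,0,0]]
    - [0.0,[-0.004,0,0.06],[0,0,0]]
    - [0.0,[-0.004,0,0.082],[0,0,0]]
    - [0.0,[-0.004,0,0.082],[0,0,0]]

```text
time: 14.25
tool_pos: [0.51, -0.3003, 0.2252]
ee_rot: [-3.138, -0.003, 1.466]
wrist_force: [0.0, -0.3, -2.1]
width: 0.0157
finger_force: 30.0
```

Call:
drive_tool:
  series:
    - [0.0,[0,0,0],[0,0,0]]

```text
time: 14.38
tool_pos: [0.511, -0.3018, 0.2283]
ee_rot: [3.14, 0.001, 1.465]
wrist_force: [-0.6, 0.2, -0.2]
width: 0.016
finger_force: 30.0
```

```bash
python3 - <<'E'
from h import *
st(); go(.481,-.298,.2267,84)
s=imaging.snapshot("scene")[...,::-1]
cv2.imwrite("pics/b1.png",cv2.resize(s[225:325,260:370],None,fx=5,fy=5,interpolation=2))
E
```

```text
t 14.38 pos [ 0.511  -0.3018  0.2283] rpy [3.1399e+00 7.0000e-04 1.4651e+00] F [-0.59  0.2  -0.22] w 0.0160 ff 30.0 q [-0.63  0.18  1.27  0.    1.69 -0.52]
shift [ 0.0006 -0.0303  0.0016] turn [ 0.0017  0.0007 -0.001 ]
```

View pics/b1.png

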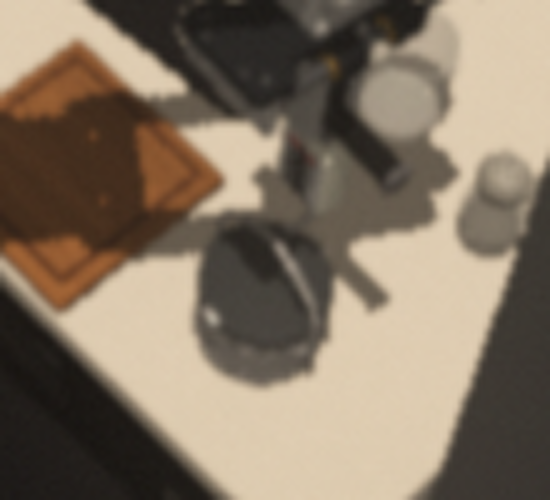

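The picture shows the case at about (315,180) standing just behind the wire arch, whose visible part runs (275,240)–(315,310). I'll check that against projections.

```bash
python3 - <<'E'
from h import *
st()
f=lambda P:((proj("scene",P)-[260,225])*5).round()
R=Ro.from_euler('z',-6,degrees=True).as_matrix()
for y,z in((0,.112),(.022,.105),(-.022,.105),(-.045,.06)): print("wire",y,f(np.array([.481,-.298,z])+R@[0,y,0]))
print("case bottom",f([.511,-.302,.1336]),"hook seat",f([.511,-.302,.0936]),"lid",f([.481,-.298,.067]))
# same for pail A in the original picture
s=cv2.imread("pics/scene0.png"); R=Ro.from_euler('z',-16,degrees=True).as_matrix()
g=lambda P:((proj("scene",P)-[150,145])*3.3).round()
print("A lid",g([.499,.054,.067]),"peak",g([.499,.054,.112]),"B lid",g([.481,-.298,.067]),"B peak",g([.481,-.298,.112]))
E
```

```text
t 14.43 pos [ 0.5111 -0.3022  0.2287] rpy [3.1392e+00 1.1000e-03 1.4648e+00] F [-0.65  0.27 -1.41] w 0.0158 ff 30.0 q [-0.63  0.18  1.27  0.    1.69 -0.52]
wire 0 [262. 226.]
wire 0.022 [238. 206.]
wire -0.022 [285. 258.]
wire -0.045 [303. 322.]
case bottom [305. 183.] hook seat [298. 217.] lid [256. 263.]
A lid [302. 208.] peak [301. 181.] B lid [532. 438.] B peak [536. 413.]
```

Observed lids and wires share the same small offset for both pails, which is the camera bias, so the geometry holds. Threading pail B.

Call:
drive_tool:
  series:
    - [0.0,[0,-0.008,0.001],[0,0,0]]
    - [0.0,[0,-0.016,0.001],[0,0,0]]
    - [0.0,[0,-0.023,0.001],[0,0,0]]
    - [0.0,[0,-0.029,0.001],[0,0,0]]
    - [0.0,[0,-0.029,0.001],[0,0,0]]

```text
time: 15.05
tool_pos: [0.4812, -0.2995, 0.2262]
ee_rot: [3.141, 0.0, 1.463]
wrist_force: [0.3, -0.1, -1.7]
width: 0.0157
finger_force: 30.0
```

Call:
drive_tool:
  series:
    - [0.0,[0,0,0],[0,0,0]]
    - [0.0,[0,0,-0.005],[0,0,0]]
    - [0.0,[0,0,-0.01],[0,0,0]]
    - [0.0,[0,0,-0.015],[0,0,0]]
    - [0.0,[0,0,-0.015],[0,0,0]]

```text
time: 15.68
tool_pos: [0.482, -0.2996, 0.2418]
ee_rot: [3.14, 0.001, 1.464]
wrist_force: [-0.3, -0.5, -2.0]
width: 0.016
finger_force: 30.0
```

Call:
drive_tool:
  series:
    - [0.0,[0,0,-0.004],[0,0,0]]
    - [0.0,[0,0,-0.008],[0,0,0]]
    - [0.0,[0,0,-0.012],[0,0,0]]
    - [0.0,[0,0,-0.016],[0,0,0]]
    - [0.0,[0,0,-0.016],[0,0,0]]

```text
time: 16.3
tool_pos: [0.4815, -0.2994, 0.2569]
ee_rot: [-3.141, -0.0, 1.464]
wrist_force: [-0.3, -0.5, -5.2]
width: 0.0159
finger_force: 30.0
```

Call:
drive_tool:
  series:
    - [0.0,[0,0,-0.004],[0,0,0]]
    - [0.0,[0,0,-0.008],[0,0,0]]
    - [0.0,[0,0,-0.011],[0,0,0]]
    - [0.0,[0,0,-0.014],[0,0,0]]
    - [0.0,[0,0,-0.016],[0,0,0]]

```text
time: 16.92
tool_pos: [0.4815, -0.2994, 0.2726]
ee_rot: [-3.141, -0.0, 1.464]
wrist_force: [-0.5, 0.9, -8.1]
width: 0.0157
finger_force: 30.0
```

Call:
drive_tool:
  series:
    - [0.0,[0,0,-0.002],[0,0,0]]
    - [0.0,[0,0,-0.004],[0,0,0]]
    - [0.0,[0,0,-0.006],[0,0,0]]
    - [0.0,[0,0,-0.008],[0,0,0]]
    - [0.0,[0,0,-0.01],[0,0,0]]

```text
time: 17.55
tool_pos: [0.4816, -0.2993, 0.283]
ee_rot: [-3.141, -0.0, 1.464]
wrist_force: [0.1, -0.1, -9.3]
width: 0.0154
finger_force: 30.0
```

Call:
drive_tool:
  series:
    - [0.0,[0,0,-0.002],[0,0,0]]
    - [0.0,[0,0,-0.004],[0,0,0]]
    - [0.0,[0,0,-0.006],[0,0,0]]
    - [0.0,[0,0,-0.008],[0,0,0]]
    - [0.0,[0,0,-0.01],[0,0,0]]

```text
time: 18.18
tool_pos: [0.4816, -0.2994, 0.2931]
ee_rot: [-3.142, -0.0, 1.464]
wrist_force: [-0.2, 0.4, -8.4]
width: 0.0156
finger_force: 30.0
```

Call:
drive_tool:
  series:
    - [0.0,[0,0,0],[0,0,0]]
    - [0.0,[0,0,0],[0,0,0]]
    - [0.0,[0,0,0],[0,0,0]]

```text
time: 18.55
tool_pos: [0.4816, -0.2994, 0.2928]
ee_rot: [-3.141, -0.0, 1.464]
wrist_force: [0.4, -0.3, -8.9]
width: 0.0155
finger_force: 30.0
```

The force settles at about 6.8 N (≈690 g), so pail B is the full one and hangs roughly 15 mm clear. Holding still to read it.

Call:
drive_tool:
  series:
    - [0.0,[0,0,0],[0,0,0]]
    - [0.0,[0,0,0],[0,0,0]]
    - [0.0,[0,0,0],[0,0,0]]
    - [0.0,[0,0,0],[0,0,0]]
    - [0.0,[0,0,0],[0,0,0]]

```text
time: 19.18
tool_pos: [0.4816, -0.2995, 0.293]
ee_rot: [3.141, -0.0, 1.464]
wrist_force: [0.2, 0.1, -8.7]
width: 0.0156
finger_force: 30.0
```

Call:
drive_tool:
  series:
    - [0.0,[0,0,0],[0,0,0]]
    - [0.0,[0,0,0],[0,0,0]]
    - [0.0,[0,0,0],[0,0,0]]
    - [0.0,[0,0,0],[0,0,0]]
    - [0.0,[0,0,0],[0,0,0]]

```text
time: 19.8
tool_pos: [0.4816, -0.2995, 0.293]
ee_rot: [3.141, -0.0, 1.464]
wrist_force: [0.3, 0.5, -9.4]
width: 0.0156
finger_force: 30.0
```

```bash
python3 - <<'E'
from h import *
st()
s=imaging.snapshot("scene")[...,::-1]; t=imaging.snapshot("top")[...,::-1]
cv2.imwrite("pics/hang_s.png",s); cv2.imwrite("pics/hang_t.png",t)
s0=cv2.imread("pics/scene0.png")
# vertical displacement of pail B between first picture and now by phase correlation/template of the pail's lower body
T=s0[283:300,300:328]; r=cv2.matchTemplate(s[265:312,290:340],T,cv2.TM_CCOEFF_NORMED); _,v,_,l=cv2.minMaxLoc(r); print("match",v,l[0]+290-300,l[1]+265-283, "px/15mm",(proj("scene",[.481,-.298,.015])-proj("scene",[.481,-.298,0])))
go(.468,-.142,.3128,84)
E
```

```text
t 19.80 pos [ 0.4816 -0.2995  0.293 ] rpy [ 3.1415 -0.      1.4637] F [ 0.35  0.49 -9.44] w 0.0156 ff 30.0 q [-0.66  0.12  1.21  0.    1.81 -0.55]
match 0.9213833212852478 0 -3 px/15mm [ 0.3871387  -2.24967577]
shift [ 0.1551 -0.0304 -0.0198] turn [ 0.     -0.0001 -0.0023]
```

Call:
drive_tool:
  series:
    - [0.0,[0,0,-0.003],[0,0,0]]
    - [0.0,[0,0,-0.009],[0,0,0]]
    - [0.0,[0,0,-0.016],[0,0,0]]
    - [0.0,[0,0,-0.022],[0,0,0]]
    - [0.0,[0,0,-0.025],[0,0,0]]

```text
time: 20.52
tool_pos: [0.4818, -0.2996, 0.3189]
ee_rot: [3.14, 0.001, 1.464]
wrist_force: [-0.0, -0.2, -9.1]
width: 0.0158
finger_force: 30.0
```

Call:
drive_tool:
  series:
    - [0.0,[0.004,-0.001,0],[0,0,0]]
    - [0.0,[0.01,-0.002,0],[0,0,0]]
    - [0.0,[0.018,-0.0035,0],[0,0,0]]
    - [0.0,[0.028,-0.0055,0],[0,0,0]]
    - [0.0,[0.039,-0.0075,0],[0,0,0]]

```text
time: 21.15
tool_pos: [0.4782, -0.2589, 0.318]
ee_rot: [3.142, -0.0, 1.464]
wrist_force: [-0.6, -0.6, -9.0]
width: 0.0158
finger_force: 30.0
```

Call:
drive_tool:
  series:
    - [0.0,[0.012,-0.002,0],[0,0,0]]
    - [0.0,[0.024,-0.0045,0],[0,0,0]]
    - [0.0,[0.035,-0.007,0],[0,0,0]]
    - [0.0,[0.047,-0.009,0],[0,0,0]]
    - [0.0,[0.059,-0.0115,0],[0,0,0]]

```text
time: 21.78
tool_pos: [0.4731, -0.1991, 0.318]
ee_rot: [3.142, -0.0, 1.464]
wrist_force: [0.2, -0.6, -9.3]
width: 0.0157
finger_force: 30.0
```

Call:
drive_tool:
  series:
    - [0.0,[0.012,-0.002,0],[0,0,0]]
    - [0.0,[0.023,-0.0045,0],[0,0,0]]
    - [0.0,[0.033,-0.0065,0],[0,0,0]]
    - [0.0,[0.041,-0.008,0],[0,0,0]]
    - [0.0,[0.048,-0.0095,0],[0,0,0]]

```text
time: 22.4
tool_pos: [0.4689, -0.1507, 0.318]
ee_rot: [3.141, 0.0, 1.464]
wrist_force: [-1.0, 0.3, -9.7]
width: 0.0157
finger_force: 30.0
```

Call:
drive_tool:
  series:
    - [0.0,[0.005,-0.001,0],[0,0,0]]
    - [0.0,[0.008,-0.0015,0],[0,0,0]]
    - [0.0,[0.009,-0.002,0],[0,0,0]]
    - [0.0,[0.009,-0.002,0],[0,0,0]]
    - [0.0,[0.009,-0.002,0],[0,0,0]]

```text
time: 23.02
tool_pos: [0.4679, -0.1423, 0.3179]
ee_rot: [-3.142, 0.0, 1.464]
wrist_force: [-0.2, 0.4, -7.9]
width: 0.0155
finger_force: 30.0
```

Call:
drive_tool:
  series:
    - [0.0,[0,0,0],[0,0,0]]
    - [0.0,[0,0,0],[0,0,0]]
    - [0.0,[0,0,0],[0,0,0]]
    - [0.0,[0,0,0],[0,0,0]]
    - [0.0,[0,0,0],[0,0,0]]

```text
time: 23.65
tool_pos: [0.4679, -0.1421, 0.318]
ee_rot: [3.142, -0.0, 1.464]
wrist_force: [-0.0, -0.0, -8.6]
width: 0.0153
finger_force: 30.0
```

```bash
python3 - <<'E'
from h import *
st(); go(.468,-.142,.300,84)
s=imaging.snapshot("scene")[...,::-1]; t=imaging.snapshot("top")[...,::-1]
cv2.imwrite("pics/bd_s.png",s); cv2.imwrite("pics/bd_t.png",t)
E
```

```text
t 23.65 pos [ 0.4679 -0.1421  0.318 ] rpy [ 3.1415e+00 -1.0000e-04  1.4638e+00] F [-0.05 -0.04 -8.61] w 0.0153 ff 30.0 q [-0.41 -0.05  1.34  0.    1.85 -0.3 ]
shift [0.0001 0.0001 0.018 ] turn [ 0.0001 -0.0001 -0.0022]
```

Call:
drive_tool:
  series:
    - [0.0,[0,0,0.003],[0,0,0]]
    - [0.0,[0,0,0.007],[0,0,0]]
    - [0.0,[0,0,0.011],[0,0,0]]
    - [0.0,[0,0,0.014],[0,0,0]]
    - [0.0,[0,0,0.016],[0,0,0]]

```text
time: 24.38
tool_pos: [0.4678, -0.142, 0.3016]
ee_rot: [-3.141, -0.0, 1.464]
wrist_force: [0.2, -0.7, -8.5]
width: 0.0156
finger_force: 30.0
```

Call:
drive_tool:
  series:
    - [0.0,[0,0,0.0015],[0,0,0]]
    - [0.0,[0,0,0.003],[0,0,0]]
    - [0.0,[0,0,0.0045],[0,0,0]]
    - [0.0,[0,0,0.006],[0,0,0]]
    - [0.0,[0,0,0.0075],[0,0,0]]

```text
time: 25.0
tool_pos: [0.4679, -0.1421, 0.2944]
ee_rot: [3.142, -0.0, 1.464]
wrist_force: [-0.4, 0.1, -8.1]
width: 0.0158
finger_force: 30.0
```

Call:
drive_tool:
  series:
    - [0.0,[0,0,0.0015],[0,0,0]]
    - [0.0,[0,0,0.003],[0,0,0]]
    - [0.0,[0,0,0.0045],[0,0,0]]
    - [0.0,[0,0,0.006],[0,0,0]]
    - [0.0,[0,0,0.0075],[0,0,0]]

```text
time: 25.62
tool_pos: [0.4679, -0.142, 0.2871]
ee_rot: [3.141, -0.0, 1.464]
wrist_force: [0.5, 1.2, -6.9]
width: 0.0158
finger_force: 30.0
```

Call:
drive_tool:
  series:
    - [0.0,[0,0,0.002],[0,0,0]]
    - [0.0,[0,0,0.004],[0,0,0]]
    - [0.0,[0,0,0.006],[0,0,0]]
    - [0.0,[0,0,0.008],[0,0,0]]
    - [0.0,[0,0,0.01],[0,0,0]]

```text
time: 26.25
tool_pos: [0.468, -0.142, 0.2771]
ee_rot: [3.141, -0.0, 1.464]
wrist_force: [0.0, 1.3, -4.5]
width: 0.016
finger_force: 30.0
```

Call:
drive_tool:
  series:
    - [0.0,[0,0,0.003],[0,0,0]]
    - [0.0,[0,0,0.006],[0,0,0]]
    - [0.0,[0,0,0.01],[0,0,0]]
    - [0.0,[0,0,0.014],[0,0,0]]
    - [0.0,[0,0,0.018],[0,0,0]]

```text
time: 26.88
tool_pos: [0.4681, -0.1426, 0.2592]
ee_rot: [3.14, 0.001, 1.463]
wrist_force: [-0.4, 0.1, -2.5]
width: 0.0158
finger_force: 30.0
```

Call:
drive_tool:
  series:
    - [0.0,[0,0,0.005],[0,0,0]]
    - [0.0,[0,0,0.01],[0,0,0]]
    - [0.0,[0,0,0.015],[0,0,0]]
    - [0.0,[0,0,0.0175],[0,0,0]]
    - [0.0,[0,0,0.0175],[0,0,0]]

```text
time: 27.5
tool_pos: [0.4678, -0.1421, 0.2412]
ee_rot: [-3.141, -0.0, 1.464]
wrist_force: [-1.1, 0.1, -1.7]
width: 0.0161
finger_force: 30.0
```

```bash
python3 - <<'E'
from h import *
st()
s=imaging.snapshot("scene")[...,::-1]; t=imaging.snapshot("top")[...,::-1]
cv2.imwrite("pics/set_s.png",s); cv2.imwrite("pics/set_t.png",t)
# displacement of the pail from first picture, lower body template
s0=cv2.imread("pics/scene0.png"); T=s0[283:300,300:328]
r=cv2.matchTemplate(s[230:290,230:310],T,cv2.TM_CCOEFF_NORMED); _,v,_,l=cv2.minMaxLoc(r); d=np.array([l[0]+230-300,l[1]+230-283])
print("match",v,d,"expected",proj("scene",[.468,-.142,.03])-proj("scene",[.481,-.298,.015]))
E
```

```text
t 27.50 pos [ 0.4678 -0.1421  0.2412] rpy [-3.1413e+00 -1.0000e-04  1.4638e+00] F [-1.09  0.11 -1.73] w 0.0161 ff 30.0 q [-0.41 -0.05  1.49  0.    1.7  -0.3 ]
match 0.681553840637207 [-23 -29] expected [-36.54057098 -31.3585971 ]
```

Touchdown was at the expected height and the scale is relieved. Backing the hook out and rising.

Call:
drive_tool:
  series:
    - [0.0,[0,0.006,0],[0,0,0]]
    - [0.0,[0,0.013,0],[0,0,0]]
    - [0.0,[0,0.02,0],[0,0,0]]
    - [0.0,[0,0.028,0],[0,0,0]]
    - [0.0,[0,0.028,0],[0,0,0]]

```text
time: 28.22
tool_pos: [0.4962, -0.1451, 0.2411]
ee_rot: [-3.141, -0.0, 1.464]
wrist_force: [-0.7, -0.6, -2.0]
width: 0.0158
finger_force: 30.0
```

Call:
drive_tool:
  series:
    - [0.0,[0,0,-0.015],[0,0,0]]
    - [0.0,[0,0,-0.035],[0,0,0]]
    - [0.0,[0,0,-0.055],[0,0,0]]
    - [0.0,[0,0,-0.075],[0,0,0]]
    - [0.0,[0,0,-0.075],[0,0,0]]

```text
time: 28.85
tool_pos: [0.4963, -0.1454, 0.3197]
ee_rot: [3.136, 0.002, 1.464]
wrist_force: [-0.2, 0.1, -1.4]
width: 0.0162
finger_force: 30.0
```

```bash
python3 - <<'E'
from h import *
st(); go(.36,.1,.32,85)
E
```

```text
t 28.85 pos [ 0.4963 -0.1454  0.3197] rpy [3.1360e+00 1.6000e-03 1.4636e+00] F [-0.25  0.1  -1.38] w 0.0162 ff 30.0 q [-0.39  0.01  1.28  0.    1.85 -0.29]
shift [ 0.2294 -0.1618 -0.0016] turn [ 0.0055  0.0016 -0.0199]
```

Call:
drive_tool:
  series:
    - [0.0,[0.03,-0.022,0],[0,0,0]]
    - [0.0,[0.07,-0.05,0],[0,0,0]]
    - [0.0,[0.11,-0.078,0],[0,0,0]]
    - [0.0,[0.15,-0.106,0],[0,0,0]]
    - [0.0,[0.19,-0.134,0],[0,0,0]]

```text
time: 29.48
tool_pos: [0.3814, 0.0593, 0.3159]
ee_rot: [-3.141, -0.0, 1.463]
wrist_force: [-0.3, 0.7, -2.2]
width: 0.0155
finger_force: 30.0
```

Call:
drive_tool:
  series:
    - [0.0,[0.02,-0.014,0],[0,0,-0.05]]
    - [0.0,[0.039,-0.028,0],[0,0,-0.11]]
    - [0.0,[0.039,-0.028,0],[0,0,-0.11]]
    - [0.0,[0.039,-0.028,0],[0,0,-0.11]]

```text
time: 29.98
tool_pos: [0.3591, 0.0995, 0.3162]
ee_rot: [-3.141, 0.0, 1.573]
wrist_force: [0.4, -1.0, -1.1]
width: 0.016
finger_force: 30.0
```

```bash
python3 - <<'E'
from h import *
st(); go(.36,.1983,.20,90.3)
t0=cv2.imread("pics/top0.png"); t=imaging.snapshot("top")[...,::-1].copy(); s=imaging.snapshot("scene")[...,::-1].copy(); cv2.imwrite("pics/chk_t.png",t); cv2.imwrite("pics/chk_s.png",s)
for nm,P in dict(A=(.499,.054,.067),B=(.468,-.142,.082)).items():
    u,v=proj("top",P).astype(int); g=t[v-22:v+22,u-24:u+24].astype(int); sat=g.max(2)-g.min(2)
    m=((g.max(2)<140)&(sat<28)).astype(np.uint8)*255; m=cv2.morphologyEx(m,cv2.MORPH_CLOSE,np.ones((5,5)))
    c=max(cv2.findContours(m,0,1)[0],key=cv2.contourArea); e=cv2.fitEllipse(cv2.convexHull(c)); q=np.array(e[0])+[u-24,v-22]
    print(nm,e[1],cv2.contourArea(c),onz("top",*q,P[2]))
E
```

```text
t 29.98 pos [0.3591 0.0995 0.3162] rpy [-3.1415e+00  5.0000e-04  1.5729e+00] F [ 0.45 -0.97 -1.13] w 0.0160 ff 30.0 q [ 0.12 -0.31  1.56 -0.    1.89  0.12]
shift [0.0988 0.0011 0.1161] turn [-0.0001  0.0005 -0.0031]
A (29.217422485351562, 29.88433837890625) 627.5 [0.50119163 0.05955682 0.067     ]
B (27.810855865478516, 29.403507232666016) 603.5 [ 0.4690194  -0.13484127  0.082     ]
```

Both pails are confirmed: B stands at about (0.469,−0.135) on the board and A has not moved. Bringing the scale to the stand.

Call:
drive_tool:
  series:
    - [0.0,[0.03,0,0],[0,0,0]]
    - [0.0,[0.065,0,0.02],[0,0,0]]
    - [0.0,[0.099,0.0,0.06],[0,0,0]]
    - [0.0,[0.099,0.001,0.1],[0,0,-0.003]]
    - [0.0,[0.099,0.001,0.118],[0,0,-0.003]]

```text
time: 30.7
tool_pos: [0.359, 0.1982, 0.1956]
ee_rot: [-3.137, 0.002, 1.576]
wrist_force: [-0.7, 0.3, -2.2]
width: 0.0155
finger_force: 30.0
```

Call:
drive_tool:
  series:
    - [0.0,[0,0,0],[0,0,0]]
    - [0.0,[0,0,0],[0,0,0]]

```text
time: 30.95
tool_pos: [0.3609, 0.1988, 0.2003]
ee_rot: [3.138, -0.001, 1.576]
wrist_force: [0.1, -1.1, -0.8]
width: 0.0158
finger_force: 30.0
```

```bash
python3 -c "
from h import *
st(); go(.4455,.1983,.1965,90.3)"
```

```text
t 30.95 pos [0.3609 0.1988 0.2003] rpy [ 3.1385e+00 -1.2000e-03  1.5755e+00] F [ 0.09 -1.1  -0.85] w 0.0158 ff 30.0 q [ 0.37 -0.22  1.72  0.    1.64  0.36]
shift [-0.0009  0.0845  0.0041] turn [ 0.0031 -0.0012 -0.0005]
```

Call:
drive_tool:
  series:
    - [0.0,[0,0.02,0.001],[0,0,0]]
    - [0.0,[0,0.042,0.001],[0,0,0]]
    - [0.0,[0,0.064,0.001],[0,0,0]]
    - [0.0,[-0.001,0.085,0.001],[0,0,0]]
    - [0.0,[-0.001,0.085,0.001],[0,0,0]]

```text
time: 31.58
tool_pos: [0.4466, 0.1982, 0.1992]
ee_rot: [3.139, -0.001, 1.575]
wrist_force: [0.4, 0.9, -0.9]
width: 0.0155
finger_force: 30.0
```

Call:
drive_tool:
  series:
    - [0.0,[0,0,0],[0,0,0]]
    - [0.0,[0,0,0.006],[0,0,0]]
    - [0.0,[0,0,0.012],[0,0,0]]
    - [0.0,[0,0,0.017],[0,0,0]]
    - [0.0,[0,0,0.017],[0,0,0]]

```text
time: 32.2
tool_pos: [0.4442, 0.1984, 0.1797]
ee_rot: [-3.14, 0.0, 1.577]
wrist_force: [-0.9, -0.0, -2.5]
width: 0.0155
finger_force: 30.0
```

```bash
python3 -c "
from h import *
st(); go(.4455,.1983,.1767,90.3)"
```

```text
t 32.20 pos [0.4442 0.1984 0.1797] rpy [-3.1402e+00  4.0000e-04  1.5769e+00] F [-0.91 -0.02 -2.52] w 0.0155 ff 30.0 q [ 0.3  -0.04  1.6   0.    1.58  0.3 ]
shift [-0.0001  0.0013  0.003 ] turn [-0.0014  0.0004  0.0009]
```

Call:
drive_tool:
  series:
    - [0.0,[0,0.0005,0.002],[0,0,0]]
    - [0.0,[0,0.0005,0.003],[0,0,0]]
    - [0.0,[0,0.0005,0.0033],[0,0,0]]
    - [0.0,[0,0.0005,0.0033],[0,0,0]]

```text
time: 32.7
tool_pos: [0.4453, 0.1985, 0.1773]
ee_rot: [3.141, -0.0, 1.577]
wrist_force: [0.3, 0.2, -2.1]
width: 0.0155
finger_force: 30.0
```

Call:
drive_tool:
  series:
    - [0.02,[0,0,0],[0,0,0]]
    - [0.03,[0,0,0],[0,0,0]]
    - [0.05,[0,0,0],[0,0,0]]
    - [0.06,[0,0,0],[0,0,0]]
    - [0.06,[0,0,0],[0,0,0]]

```text
time: 33.33
tool_pos: [0.4453, 0.1985, 0.1772]
ee_rot: [3.141, -0.0, 1.577]
wrist_force: [0.3, 0.5, -0.2]
width: 0.0567
finger_force: 0.0
```

Call:
drive_tool:
  series:
    - [0.06,[0,0,-0.01],[0,0,0]]
    - [0.06,[0,0,-0.03],[0,0,0]]
    - [0.06,[0,0,-0.06],[0,0,0]]
    - [0.06,[0,0,-0.1],[0,0,0]]
    - [0.06,[0,-0.04,-0.13],[0,0,0]]

```text
time: 33.95
tool_pos: [0.4063, 0.1982, 0.3089]
ee_rot: [3.141, -0.0, 1.575]
wrist_force: [-0.2, 1.4, 0.2]
width: 0.06
finger_force: 0.0
```

Call:
drive_tool:
  series:
    - [0.06,[0,-0.05,-0.02],[0,0,0]]
    - [0.06,[0,-0.1,-0.02],[0,0,0]]
    - [0.06,[0.03,-0.14,-0.02],[0,0,0]]
    - [0.06,[0.03,-0.14,-0.02],[0,0,0]]

```text
time: 34.45
tool_pos: [0.2632, 0.2284, 0.3289]
ee_rot: [3.139, -0.002, 1.582]
wrist_force: [0.8, -1.0, -1.0]
width: 0.0602
finger_force: 0.0
```

```bash
python3 - <<'E'
from h import *
st()
t0=cv2.imread("pics/top0.png"); t=imaging.snapshot("top")[...,::-1].copy(); s=imaging.snapshot("scene")[...,::-1].copy(); s0=cv2.imread("pics/scene0.png")
cv2.imwrite("pics/end_t.png",t); cv2.imwrite("pics/end_s.png",s)
# scale on the stand: same place as at the start?
def match(a,b,x0,y0,x1,y1,p=8):
    r=cv2.matchTemplate(b[y0-p:y1+p,x0-p:x1+p],a[y0:y1,x0:x1],cv2.TM_CCOEFF_NORMED); _,v,_,l=cv2.minMaxLoc(r); return round(v,3),(l[0]-p,l[1]-p)
print("scene stand+scale",match(s0,s,188,160,235,210)); print("top stand",match(t0,t,168,190,222,248))
print("scene pailA",match(s0,s,228,197,258,232),"top A",match(t0,t,232,198,268,236))
print("bystanders",match(s0,s,158,150,190,185),match(s0,s,328,222,355,255),match(s0,s,350,253,368,278))
d=np.abs(s.astype(int)-s0).max(2); print("stand region mean diff",d[160:210,188:235].mean())
for nm,P in dict(A=(.499,.054,.067),B=(.468,-.142,.082)).items():
    u,v=proj("top",P).astype(int); g=t[v-22:v+22,u-24:u+24].astype(int); sat=g.max(2)-g.min(2)
    m=((g.max(2)<140)&(sat<28)).astype(np.uint8)*255; m=cv2.morphologyEx(m,cv2.MORPH_CLOSE,np.ones((5,5)))
    c=max(cv2.findContours(m,0,1)[0],key=cv2.contourArea); e=cv2.fitEllipse(cv2.convexHull(c)); q=np.array(e[0])+[u-24,v-22]
    print(nm,e[1],cv2.contourArea(c),onz("top",*q,P[2]))
E
```

```text
t 34.45 pos [0.2632 0.2284 0.3289] rpy [ 3.1385e+00 -2.4000e-03  1.5822e+00] F [ 0.77 -1.03 -0.97] w 0.0602 ff 0.0 q [ 0.55 -0.37  1.57  0.    1.93  0.54]
scene stand+scale (0.805, (0, 0))
top stand (0.883, (0, 0))
scene pailA (0.995, (0, 0)) top A (0.996, (0, 0))
bystanders (0.999, (0, 0)) (1.0, (0, 0)) (0.998, (0, 0))
stand region mean diff 18.092340425531916
A (26.676555633544922, 29.026229858398438) 568.0 [0.5023752  0.05593417 0.067     ]
B (27.82563018798828, 29.267969131469727) 600.5 [ 0.46906495 -0.13483168  0.082     ]
```

Call:
drive_tool:
  series:
    - [0.06,[0.05,0,0],[0,0,0]]
    - [0.06,[0.1,0,0],[0,0,0]]
    - [0.06,[0.15,0,0],[0,0,0]]
    - [0.06,[0.2,0,0],[0,0,0]]
    - [0.06,[0.24,0,0],[0,0,0]]

```text
time: 35.17
tool_pos: [0.2655, 0.4688, 0.326]
ee_rot: [-3.141, 0.002, 1.575]
wrist_force: [0.2, -0.3, -0.1]
width: 0.0603
finger_force: 0.0
```

Call:
drive_tool:
  series:
    - [0.06,[0,0,0],[0,0,0]]
    - [0.06,[0,0,0],[0,0,0]]

```text
time: 35.42
tool_pos: [0.2649, 0.4666, 0.3267]
ee_rot: [-3.141, 0.002, 1.575]
wrist_force: [-0.6, 0.6, -0.3]
width: 0.0602
finger_force: 0.0
```

```bash
python3 - <<'E'
from h import *
st()
t0=cv2.imread("pics/top0.png"); t=imaging.snapshot("top")[...,::-1].copy(); s=imaging.snapshot("scene")[...,::-1].copy(); s0=cv2.imread("pics/scene0.png")
def match(a,b,x0,y0,x1,y1,p=8):
    r=cv2.matchTemplate(b[y0-p:y1+p,x0-p:x1+p],a[y0:y1,x0:x1],cv2.TM_CCOEFF_NORMED); _,v,_,l=cv2.minMaxLoc(r); return round(v,3),(l[0]-p,l[1]-p)
print("scene stand+scale",match(s0,s,188,160,235,210)); print("top stand",match(t0,t,168,190,222,248))
print("handle only top",match(t0,t,170,231,220,242),"scene",match(s0,s,188,160,216,190))
for n,a,b,(x0,y0,x1,y1) in(("t",t0,t,(168,190,222,248)),("s",s0,s,(188,160,235,210))): print(n,"mean diff",np.abs(a.astype(int)-b).max(2)[y0:y1,x0:x1].mean())
for nm,im in(("first",t0),("now",t)):
    g=cv2.cvtColor(im,cv2.COLOR_BGR2GRAY)[228:246,168:224]; m=(g<75).astype(np.uint8); M=cv2.moments(m,True); print(nm,M["m00"],168+M["m10"]/max(M["m00"],1),228+M["m01"]/max(M["m00"],1))
E
```

```text
t 35.42 pos [0.2649 0.4666 0.3267] rpy [-3.1412e+00  1.6000e-03  1.5749e+00] F [-0.56  0.59 -0.33] w 0.0602 ff 0.0 q [ 0.95  0.06  1.21 -0.    1.87  0.94]
scene stand+scale (0.994, (0, 0))
top stand (0.996, (0, 0))
handle only top (0.987, (0, 0)) scene (0.988, (0, 0))
t mean diff 1.908684546615581
s mean diff 2.598723404255319
first 0.0 168.0 228.0
now 0.0 168.0 228.0
```

The scale hangs exactly where it started, pail B stands on the board, and pail A and the bystanders have not moved. Handing in.

```bash
python3 -c "
from bench import robot
print(robot.close_job())"
```

```text
the job is handed in; nothing more can be done
None
```

The full pail is pail B (about 690 g); it stands on the chopping board near its middle, the part-used pail A (about 290 g) is back in its place, and the scale hangs on its stand, handed in after about 35 s with no verdict returned.

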